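# Rack the rinsed board and wind the drain timer

## Robot

A 7-joint arm with a two-finger parallel gripper is mounted at the origin on the work surface. World frame = base frame: x ahead of the robot, y to its left, z up, the work surface at z = 0. Lengths are in m, angles in rad, forces in N, time in s.
With the tool pointing down it reaches from about 0.4 to 0.85 m from the base axis. Payload 4.5 kg.
Tool frame: the origin (TCP) lies midway between the tips of the shut fingers; the grasp point (between the pads) lies 19 mm behind it; z points along the fingers, y is the line along which they close (so a half turn about z gives the same grasp; the last joint's range is limited). The gripper opens to 88 mm and grips with 3 to 60 N. Pads are 18 mm wide; open, the fingers measure 123 mm over their backs; the gripper's body (75 mm by 187 mm) begins 45 mm behind the grasp point.
Start: joints at [1.259, 0.689, -0.195, 1.565, 0.157, 0.902, -0.215], TCP at [0.212, -0.588, 0.239] pointing down, gripper open.
Joint ranges: [-3.01, 3.01], [-0.46, 2.08], [-1.47, 1.51], [0.13, 2.56], [-1, 4.14], [0.04, 2.09], [-2.66, 2.66]. Speed limits (rad/s): [2.57, 2.57, 3.14, 3.14, 3.14, 3.14, 3.14].

## Interface

Orientations are given as a rotation vector (axis times angle).
In Python, from rig import monitor, viewer, job gives the robot as it stands. The module is installed in compiled form; this text tells all that it offers.
- The arm moves only by the tool apply_moves, never from a script. Its argument "plan" is a list of rows, each a list of 7 numbers: the shift along the tool's x, y, z normalised to -1 to 1, where 1 is 800 mm, then the turn, a rotation vector about the tool's x, y, z normalised to -1 to 1, where 1 is 180 degrees, then the opening, from -1 (shut) to 1 (fully open). A call has 1 to 20 rows; each row is the pose to reach, as a shift and turn from the pose commanded when the call began, along the tool's axes at that moment, turning the shorter way round; what a row does not reach only later rows make up. A row lasts 1/12 s, in which the tool goes at most 41.7 mm and 7.16 degrees, less where a joint would pass 70% of its speed; a pose out of reach is approached as far as the arm can. A call with a number of a shift or a turn outside -1 to 1 is refused whole. A call with a gripper value outside its range is refused whole. The fingers move at their own pace and stop on an object; "grip_force" is the grip in N (left out, the last holds). Time passes only in rows, so rows that repeat a pose let the fingers close. It gives the time, the measured TCP pose, the force, the opening and the grip force at its end, in the units of the state.
- monitor.read_state(): the state, without advancing time (a new reading comes with each control period).
- viewer.capture(name): name is "side" or "top" or "wrist"; returns a dict with "frame" (384x512x3 uint8, red, green, blue), "K" (3x3 intrinsics, pixels), "R" (3x3) and "t" (3): a world point X has camera coordinates R X + t; the wrist camera has in their place "mount" (4x4, takes a point from camera to tool coordinates, whose origin is the TCP and whose axes are the flange's). Camera axes: x right, y down, z forward; pixel columns grow to the right and rows downward; lengths in m; the calibration is good to about 2 mm. A picture is of the moment at which its call begins: read the wrist's pose just before it. There is no depth.
- job.hand_in(): hands the job in; it is judged then, once.
Trained networks look in the newest picture that a camera, given by its name, has taken for a name from the list of things; names that differ only in an ending like _2 or _b are one class to them, and where a whole thing is asked for, a point or a joint stands for the part that bears it (a point fixed in the world has none). Each returns a list of dicts, best first, with "p" (0 to 1); they miss things now and then, are a little off and sometimes report something else, mostly with a low value. They report only what shows in the picture. A call takes as long as a camera call. They do not tell look-alikes from the thing itself.
- viewer.spot_in(camera, target): "xyz" ([x, y, z] in m, in world coordinates, good to about 4 mm: the middle of the surface that is visible of it).
- viewer.cut_out(camera, target): "mask" (384x512 bool, what is visible of it).
- viewer.spot_point(camera, target): "xyz" ([x, y, z] in m, in world coordinates, good to about 4 mm: a listed point, or the origin of a listed thing).
The state is a dict: "time_s": time; "joint_positions": joint angles; "qvel": joint speeds; "tau": joint torques, N m; "tcp_pos": TCP position; "tool_rot": TCP orientation; "wrist_force": force on the tool from outside, world axes, zero at the start; "torque": the same for the moment, N m; "grip_width": opening from 0.0 (shut) to 1.0 (fully open); "finger_force": force on a finger pad.
Only numpy, scipy, OpenCV 4.12 (cv2) and the standard library are available. Lean on these libraries where they do the work, as an engineer would, in place of code of your own. Each camera call takes 0.05 s, during which the arm holds its last target. There are 200 camera calls.

## Task

Take the sealed circuit board from its sloping stand and stand it upright on a long edge in the green-tabbed slot of the white drain rack, lowering it gently until it sits fully home. Then start its drain time: wind the timer's key clockwise (seen from above), taking a fresh grip as often as you need, until its red end reaches the green mark at the stop. Do not disturb the boards already in the rack or the other loose things on the bench.

Things in the scene. Friction and masses are not known exactly. Their poses are not given: they have to be found in the camera images.
- board_mid (a point): Centre of the board to rack: rigid slab, dark green resin-sealed circuit with black chips, 12 mm thick (its x), 100 long (y), 80 high (z), 90 to 180 g, bright green strip mid-way on its top (+z) edge. It leans on the stand, z axis 0.5 rad off vertical, top towards the robot. Pinch it across its thickness at the top edge's middle; either long edge may go down, either way round. Home: centre 48 mm above the bench.
- stand: Fixed sloping stand, blue base 110 x 110 x 8 mm; origin at the centre of its underside on the bench. The board leans towards the stand's -x. Two props 16 mm wide, 72 mm apart (along y), carry the board's lower back up to 50 mm along it; between them and above, both faces of the board are free.
- rack: Fixed white rack, origin under its centre on the bench; base 196 (x) x 150 (y) x 8 mm. Four slots along its y at x = -67.5, -22.5, 22.5, 67.5 mm, each between two pairs of walls (20 to 45 mm either side of its middle), 15 mm wide, floor 8 mm above the bench; from 29 mm up the walls flare to 29 mm wide at their tops, 42 mm up. Two slots hold boards, two are empty.
- green_slot (a point): Centre of the floor of the empty slot that has the green tab (a block 20 x 10 x 26 mm on the rack base, 73 mm from the slot's centre towards the rack's -y). This is where the board goes. Axes as the rack's: the slot runs along y, its width is along x, z up.
- yellow_slot (a point): Centre of the floor of the other empty slot, with a yellow tab: not to be used.
- racked_a_mid (a point): Centre of a blue board already standing in the rack, same size as the board to be racked, loose; leave it alone.
- racked_b_mid (a point): Centre of a dark red board already standing in the rack, same size as the board to be racked, loose; leave it alone.
- key_grip (a point): Centre of the timer's steel wing key: an upright plate 42 mm long (along its x, red at the +x end), 10 mm thick (y), 26 mm high, its axis vertical, its centre 71 mm above the bench. Below it is the fixed beige timer box 95 x 95 mm, top 50 mm above the bench. The key's underside is 8 mm over that top.
- key (a joint): Turn of the key in rad, growing clockwise seen from above; hard stop at 3.0 (red end on the green mark on the dial), starts between 0.1 and 0.6. A light spring and clutch resist with up to 0.13 N m; the key stays where it is let go.
- wash_bottle: Loose clear bottle, 68 mm across, 170 mm high; origin at the centre of its underside. Leave alone.
- speaker_box: Loose beige box 75 x 120 x 45 mm; origin at the centre of its underside. Leave alone.
- screwdriver: Loose orange-handled screwdriver 170 mm long lying between robot and rack; leave alone.
- beaker: Loose glass beaker, 72 mm across, 95 mm high; origin at the centre of its underside. Leave alone.
There are look-alikes about, which are no part of the job. What is meant by the part that bears board_mid is not orange or pink, and is the smaller of those in its own colour.

How it is judged:
On the way, in this order (a step that is already met when the one before it is completed fails the run):
1. the board stands home in the green-tabbed slot, let go (x of board_mid in the frame of green_slot between -0.008 and 0.008 m and y of board_mid in the frame of green_slot between -0.03 and 0.03 m and z of board_mid in the frame of green_slot between 0.036 and 0.044 m and angle between the z axis of board_mid and the z axis of green_slot, either way round below 0.2 rad and angle between the y axis of board_mid and the y axis of green_slot, either way round below 0.15 rad and contact force between the fingers and board below 0.1 N), for 0.2 s.
2. then the key is wound to the stop (value of joint key above 2.8 rad), for 0.1 s.
At the end, for the whole second after the job is handed in: Board on a long edge in the green-tabbed slot: centre within 8 mm across and 30 mm along the slot, 36 to 44 mm above its floor, within 0.2 rad of upright and 0.15 rad of the slot's line, released and at rest. Key past 2.8 of its 3.0 rad (x of board_mid in the frame of green_slot between -0.008 and 0.008 m and y of board_mid in the frame of green_slot between -0.03 and 0.03 m and z of board_mid in the frame of green_slot between 0.036 and 0.044 m and angle between the z axis of board_mid and the z axis of green_slot, either way round below 0.2 rad and angle between the y axis of board_mid and the y axis of green_slot, either way round below 0.15 rad and linear speed of board below 0.02 m/s and value of joint key above 2.8 rad); the robot touches nothing.
It fails at once if the board is dropped into the rack (faster than 0.45 m/s there) (horizontal distance between board_mid and rack below 0.13 m and height (world z) of board_mid below 0.085 m and linear speed of board above 0.45 m/s).
It fails at once if a board already in the rack is moved by more than 15 mm (distance of any of racked_a_mid, racked_b_mid from where it was at the start of the episode above 0.015 m).
It fails at once if a loose bystander is moved by more than 30 mm (distance of any of wash_bottle, speaker_box, screwdriver, beaker from where it was at the start of the episode above 0.03 m).
It also fails if it takes over 67 s, if anything falls off the work surface, if the arm or the gripper's body presses on something with over 40 N, if the wrist force passes 120 N, or if a joint passes its speed limit or range.

## Working session

There is one attempt and no reset: what is moved stays moved. The work goes in short steps, Python scripts to look and compute and a tool call to move; the robot and the scene stay as the last step left them, time stands still between calls to the robot, and variables do not carry over. Pictures are saved under pics/ and viewed, at most 10 in all, crops included, and the job is handed in when it is done.

Besides the shell and the picture viewer there is one more tool, called after "Request:" as name(argument=value, ...) on one line, values as JSON. apply_moves: Moves the arm, as the interface text tells. Scaled input: -1 to 1 covers 800 mm each way for a shift and 180 degrees each way for a turn. Its arguments: {"type":"object","properties":{"plan":{"type":"array"},"grip_force":{"type":"number"}},"required":["plan"]}

```bash
mkdir -p pics; cat > h.py <<'E'
import numpy as np, cv2
from rig import monitor, viewer, job
from scipy.spatial.transform import Rotation as R
def snap(c,n):
    d=viewer.capture(c); cv2.imwrite(f'pics/{n}.png',d['frame'][:,:,::-1]); return d
E
python3 - <<'E'
from h import *
s=monitor.read_state();print(s)
ims=[]
for c in ['side','top']:
    d=viewer.capture(c); ims.append(d['frame'])
    cv2.imwrite(f'pics/{c}0.png',cv2.resize(d['frame'],(800,600))[:,:,::-1])
    print(c,d['K'].tolist(),d['R'].round(3).tolist(),d['t'].round(3).tolist())
    P=lambda X:(lambda q:(q[:2]/q[2]).round())(d['K']@(d['R']@np.array(X)+d['t']))
    for t in ['board_mid','stand','rack','green_slot','yellow_slot','racked_a_mid','racked_b_mid','key_grip','wash_bottle','speaker_box','screwdriver','beaker']:
        for r in viewer.spot_point(c,t)[:4]: print(c,t,round(r['p'],2),np.round(r['xyz'],3),P(r['xyz']))
E
```

```text
{'time_s': 0.0, 'joint_positions': array([ 1.25876464,  0.68996228, -0.19448798,  1.56634908,  0.15731163,
        0.90249992, -0.21507732]), 'qvel': array([ 0.00049649,  0.00015971,  0.00025765,  0.00134223, -0.00121273,
       -0.00145418,  0.00072501]), 'tau': array([-9.27021574e-04, -5.27566516e+01, -1.26711555e+00, -1.53425395e+01,
       -5.25611266e-02,  6.66564389e-03,  1.89921689e-04]), 'tcp_pos': array([ 0.21158338, -0.58742217,  0.23792157]), 'tool_rot': array([-3.09297786e+00, -5.40370970e-01,  7.40645215e-04]), 'wrist_force': array([ 0.31886327,  0.01764667, -0.12043124]), 'torque': array([-0.05030468, -0.00035452,  0.03655785]), 'finger_force': 0.0, 'grip_width': 1.0022020542010033}
side [[469.4822407666957, 0.0, 258.2904792350692], [0.0, 469.4822407666957, 190.6034781801209], [0.0, 0.0, 1.0]] [[-0.988, -0.153, 0.008], [-0.081, 0.48, -0.874], [0.13, -0.864, -0.486]] [0.452, 0.144, 1.117]
side board_mid 0.95 [ 0.667 -0.415  0.004] [215. 156.]
side board_mid 0.91 [ 0.163 -0.308  0.011] [372. 181.]
side board_mid 0.82 [ 0.354 -0.233  0.013] [306. 188.]
side board_mid 0.69 
[... 1088 characters left out ...]
058] [316. 181.]
top stand 0.89 [ 0.543 -0.264  0.   ] [314. 178.]
top stand 0.43 [0.54  0.272 0.071] [145. 174.]
top rack 0.63 [ 0.563  0.005 -0.005] [232. 172.]
top rack 0.6 [ 0.796 -0.06  -0.   ] [252. 104.]
top racked_a_mid 0.71 [0.566 0.028 0.045] [224. 168.]
top racked_a_mid 0.16 [ 0.563  0.003 -0.005] [232. 172.]
top racked_b_mid 0.53 [ 0.543 -0.066  0.05 ] [254. 175.]
top key_grip 0.42 [0.536 0.272 0.07 ] [145. 176.]
top wash_bottle 0.81 [ 0.779 -0.241 -0.001] [306. 109.]
top speaker_box 0.55 [ 0.8    0.132 -0.004] [195. 103.]
top screwdriver 0.67 [ 0.542 -0.063  0.052] [253. 175.]
top screwdriver 0.64 [0.388 0.047 0.002] [218. 225.]
top beaker 0.79 [ 0.799 -0.06  -0.   ] [252. 103.]
```

View pics/side0.png

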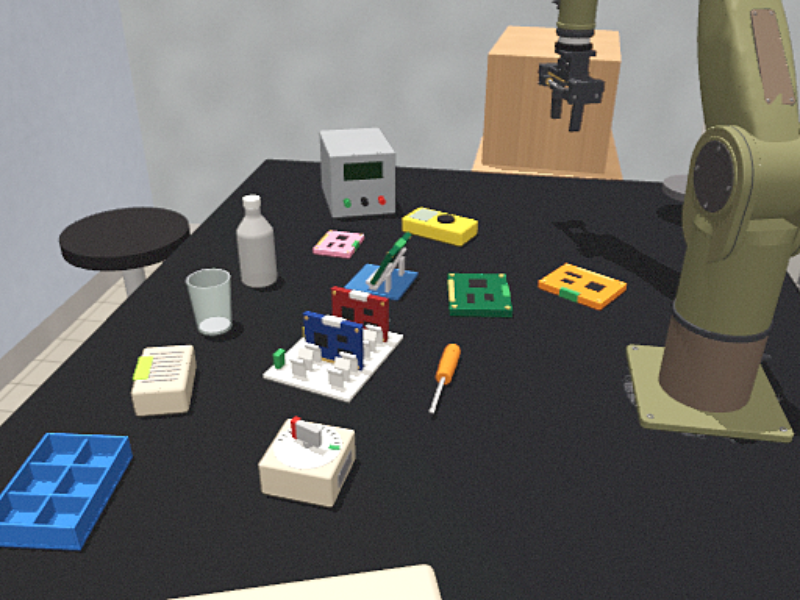

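View pics/top0.png

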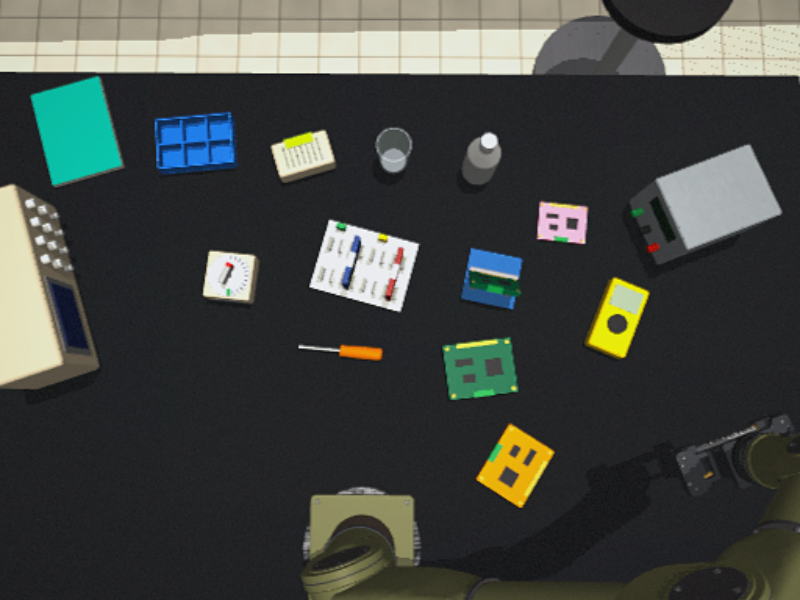

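The side picture shows the leaning green board on the blue stand at about (390,262), the rack at (335,345) and the timer at (308,460). The larger flat green board at (480,293), plus the pink and orange ones, are look-alikes. The top view shows the green tab at (342,226) on the leftmost slot. The slot order from the left is green, blue board, yellow, red board.

```bash
cat >> h.py <<'E'
def plane(d,uv,z):
    uv=np.atleast_2d(uv).astype(float)
    r=np.c_[uv,np.ones(len(uv))]@np.linalg.inv(d['K']).T@d['R']; c=-d['R'].T@d['t']
    return (c+r*((z-c[2])/r[:,2])[:,None])
def rect(d,m,z):
    n,l,st,_=cv2.connectedComponentsWithStats(m.astype(np.uint8)); 
    m=l==1+np.argmax(st[1:,4]); v,u=np.nonzero(m)
    p=plane(d,np.c_[u,v],z)[:,:2]
    return cv2.minAreaRect((p*1000).astype(np.float32)),p.mean(0)
E
python3 - <<'E'
from h import *
d=viewer.capture('top'); f=d['frame'].astype(int); r,g,b=f[...,0],f[...,1],f[...,2]
hsv=cv2.cvtColor(d['frame'],cv2.COLOR_RGB2HSV)
def box(m,x0,x1,y0,y1):
    o=np.zeros_like(m); o[y0:y1,x0:x1]=m[y0:y1,x0:x1]; return o
k=.64
B=lambda m,x0,x1,y0,y1:box(m,*[int(a*k) for a in(x0,x1,y0,y1)])
print('stand',rect(d,B((b>g+30)&(b>90),450,530,240,320),.008))
print('rack',rect(d,B((f.min(2)>110),300,425,210,320),.008))
print('blue',rect(d,B((b>g+30)&(b>r+30),335,370,225,300),.088))
print('redb',rect(d,B((r>g+50),380,410,240,310),.088))
print('keyred',rect(d,B((r>g+50),205,260,250,305),.084))
print('keygreen',rect(d,B((g>r+40),205,260,250,305),.051))
print('timer',rect(d,B((f.min(2)>100),195,265,245,310),.05))
print('greentab',rect(d,B((g>r+40),330,355,215,235),.034))
print('board',rect(d,B((g>r+20)&(g>b+10),455,530,260,320),.085))
x0,y0=int(190*k),int(210*k)
c=np.hstack([cv2.resize(d['frame'][150:200,120:180],(400,333),interpolation=2),cv2.resize(d['frame'][150:200,285:345],(400,333),interpolation=2)])
cv2.imwrite('pics/crop1.png',c[:,:,::-1])
E
```

```text
stand (((543.2176513671875, -264.9865417480469), (111.27310943603516, 109.59225463867188), 78.19894409179688), array([ 0.54750835, -0.26327011]))
rack (((569.6995239257812, 1.1221237182617188), (197.86874389648438, 149.9911651611328), 74.69558715820312), array([0.56844097, 0.00190299]))
blue (((534.5821533203125, 33.172149658203125), (12.282983779907227, 34.63920974731445), 74.98561096191406), array([0.53488609, 0.03320867]))
redb (((510.4489440917969, -53.034934997558594), (11.164977073669434, 33.88028335571289), 76.3743896484375), array([ 0.51094795, -0.05287804]))
keyred (((554.8820190429688, 266.1312561035156), (14.978302001953125, 7.856121063232422), 71.69917297363281), array([0.55460529, 0.26619026]))
keygreen (((505.4891357421875, 272.57464599609375), (9.752998352050781, 6.294134140014648), 2.0141565799713135), array([0.50548813, 0.27257313]))
timer (((539.1978759765625, 273.49560546875), (95.8441162109375, 93.54814147949219), 83.85751342773438), array([0.53906397, 0.2734656 ]))
greentab (((647.3092041015625, 49.60831832885742), (19.62983512878418, 11.203178405761719), 75.89371490478516), array([0.64752674, 0.04928855]))
board (((517.5975341796875, -259.7861022949219), (103.27722930908203, 33.81843566894531), 79.74745178222656), array([ 0.51717029, -0.25821097]))
```

View pics/crop1.png

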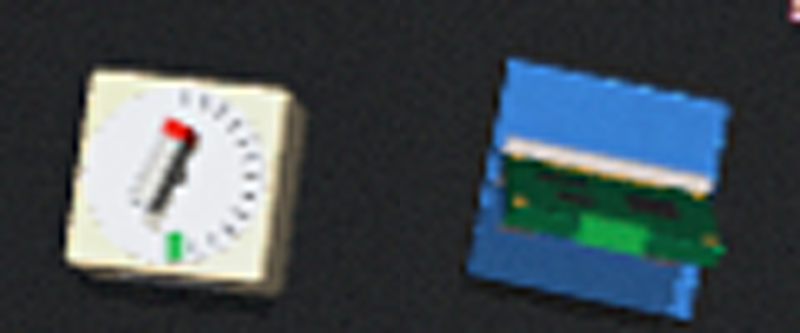

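The left crop shows the key's red end at (178,128) and the green mark at (175,245). The right crop shows the leaning board, its green strip at about (612,233). I'm moving to a hover along the board's axis.

```bash
cat >> h.py <<'E'
def RM(y,z):
    y=np.array(y,float);z=np.array(z,float);z/=np.linalg.norm(z);y-=z*(y@z);y/=np.linalg.norm(y)
    return np.c_[np.cross(y,z),y,z]
def go(p,Rt,p0=None,R0=None):
    s=monitor.read_state(); p0=s['tcp_pos'] if p0 is None else p0
    R0=R.from_rotvec(s['tool_rot']).as_matrix() if R0 is None else R0
    print('row',np.round(np.r_[R0.T@(np.array(p)-p0)/.8,R.from_matrix(R0.T@Rt).as_rotvec()/np.pi],4).tolist())
def rep():
    s=monitor.read_state();print({k:np.round(s[k],3).tolist() for k in['time_s','joint_positions','tcp_pos','tool_rot','wrist_force','grip_width','finger_force']})
yw=-.2; ex=np.array([np.cos(yw),np.sin(yw),0]);Z=np.array([0,0,1.])
zb=-np.sin(.5)*ex+np.cos(.5)*Z; xb=np.cos(.5)*ex+np.sin(.5)*Z
RB=RM(xb,-zb); M=np.array([.5265,-.261,.056])
E
python3 -c "
from h import *
go(M+.15*zb,RB)"
```

```text
row [0.4317, -0.2979, 0.0639, -0.1449, 0.0815, -0.3192]
```

Request:
apply_moves(plan=[[0.432,-0.298,0.064,-0.145,0.0815,-0.319,0],[0.432,-0.298,0.064,-0.145,0.0815,-0.319,0],[0.432,-0.298,0.064,-0.145,0.0815,-0.319,0],[0.432,-0.298,0.064,-0.145,0.0815,-0.319,0],[0.432,-0.298,0.064,-0.145,0.0815,-0.319,0],[0.432,-0.298,0.064,-0.145,0.0815,-0.319,0],[0.432,-0.298,0.064,-0.145,0.0815,-0.319,0],[0.432,-0.298,0.064,-0.145,0.0815,-0.319,0],[0.432,-0.298,0.064,-0.145,0.0815,-0.319,0],[0.432,-0.298,0.064,-0.145,0.0815,-0.319,0],[0.432,-0.298,0.064,-0.145,0.0815,-0.319,0],[0.432,-0.298,0.064,-0.145,0.0815,-0.319,0],[0.432,-0.298,0.064,-0.145,0.0815,-0.319,0],[0.432,-0.298,0.064,-0.145,0.0815,-0.319,0],[0.432,-0.298,0.064,-0.145,0.0815,-0.319,0],[0.432,-0.298,0.064,-0.145,0.0815,-0.319,0],[0.432,-0.298,0.064,-0.145,0.0815,-0.319,0],[0.432,-0.298,0.064,-0.145,0.0815,-0.319,0]])

```text
time_s: 2.85
tcp_pos: [0.4608, -0.2416, 0.1887]
tool_rot: [2.1, 1.728, 0.452]
wrist_force: [0.4, 1.4, 0.1]
grip_width: 0.502
finger_force: 0.0
```

```bash
cat >> h.py <<'E'
def wcap():
    s=monitor.read_state(); d=viewer.capture('wrist')
    T=np.eye(4);T[:3,:3]=R.from_rotvec(s['tool_rot']).as_matrix();T[:3,3]=s['tcp_pos']
    E=np.linalg.inv(T@d['mount']); d['R']=E[:3,:3];d['t']=E[:3,3]; return d
def proj(d,X):
    q=d['K']@(d['R']@np.array(X)+d['t']); return (q[:2]/q[2]).round(1)
def pxpath(d,X,o): pass
E
python3 - <<'E'
from h import *
rep(); d=wcap(); im=d['frame'].copy()
for r in viewer.spot_point('wrist','board_mid')[:2]: print(r['p'],np.round(r['xyz'],4))
yb=np.cross(zb,xb)
for a in(-.05,.05):
  for t in(-.006,.006):
    q=proj(d,M+.04*zb+a*yb+t*xb);print(q);cv2.circle(im,tuple(int(v) for v in q),2,(255,0,0),-1)
cv2.imwrite('pics/w1.png',im[:,:,::-1])
d=viewer.capture('top')
for r in viewer.spot_point('top','board_mid')[:4]: print(r['p'],np.round(r['xyz'],4))
E
```

```text
{'time_s': 2.85, 'joint_positions': [1.069, 0.74, -0.964, 2.36, 2.054, 0.541, -1.764], 'tcp_pos': [0.461, -0.242, 0.189], 'tool_rot': [2.1, 1.728, 0.452], 'wrist_force': [0.418, 1.36, 0.052], 'grip_width': 0.502, 'finger_force': 0.0}
0.77 [ 0.3564 -0.2359  0.0124]
0.57 [ 0.6571 -0.4158  0.0078]
[241.2 246.8]
[253.8 246.9]
[240.5 140.2]
[254.4 140.3]
0.96 [ 0.3537 -0.2403  0.0082]
0.86 [ 0.1608 -0.3092  0.0041]
0.8 [ 0.6616 -0.4174  0.0041]
0.72 [ 0.5234 -0.266   0.0571]
```

View pics/w1.png

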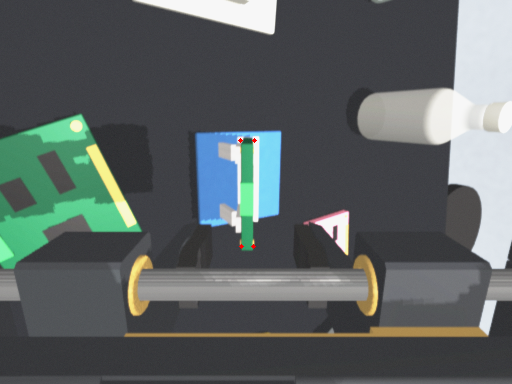

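The wrist view shows the board edge-on at (247,193), between the fingers at (195,265) and (312,265), and the predicted corners match. Descending and gripping.

Request:
apply_moves(plan=[[0,0,0.05,0,0,0,0],[0,0,0.09,0,0,0,0],[0,0,0.12,0,0,0,0],[0,0,0.15,0,0,0,0],[0,0,0.176,0,0,0,0],[0,0,0.176,0,0,0,0],[0,0,0.176,0,0,0,0],[0,0,0.176,0,0,0,-1],[0,0,0.176,0,0,0,-1],[0,0,0.176,0,0,0,-1],[0,0,0.176,0,0,0,-1],[0,0,0.176,0,0,0,-1],[0,0,0.176,0,0,0,-1],[0,0,0.176,0,0,0,-1],[0,0,0.176,0,0,0,-1]], grip_force=25)

```text
time_s: 4.3
tcp_pos: [0.5222, -0.2603, 0.0645]
tool_rot: [2.106, 1.721, 0.439]
wrist_force: [-3.6, -0.7, 6.5]
grip_width: 0.132
finger_force: 24.9
```

```bash
cat >> h.py <<'E'
E
python3 - <<'E'
from h import *
rep()
s=monitor.read_state()
go(s['tcp_pos']+.12*zb+0,R.from_rotvec(s['tool_rot']).as_matrix())
E
```

```text
{'time_s': 4.3, 'joint_positions': [0.98, 1.072, -0.914, 2.243, 2.246, 0.753, -1.808], 'tcp_pos': [0.522, -0.26, 0.065], 'tool_rot': [2.106, 1.721, 0.439], 'wrist_force': [-3.621, -0.736, 6.503], 'grip_width': 0.132, 'finger_force': 24.92}
row [-0.0002, 0.0001, -0.15, 0.0, 0.0, 0.0]
```

Request:
apply_moves(plan=[[0,0,-0.02,0,0,0,-1],[0,0,-0.05,0,0,0,-1],[0,0,-0.09,0,0,0,-1],[0,0,-0.13,0,0,0,-1],[0,0,-0.17,0,0,0,-1],[0,0,-0.19,0,0,0,-1],[0,0,-0.19,0,0,0,-1],[0,0,-0.19,0,0,0,-1]])

```text
time_s: 4.97
tcp_pos: [0.4509, -0.2461, 0.1977]
tool_rot: [2.106, 1.72, 0.438]
wrist_force: [0.9, -0.4, -2.0]
grip_width: 0.133
finger_force: 24.9
```

```bash
cat >> h.py <<'E'
yr=np.deg2rad(74.8); u=np.array([np.cos(yr),np.sin(yr),0]); RG=RM(u,-Z); G=np.array([.583,.0673,.008])
E
python3 - <<'E'
from h import *
rep()
go([.57,.0637,.22],RG)
E
```

```text
{'time_s': 4.967, 'joint_positions': [1.085, 0.707, -0.957, 2.367, 2.031, 0.516, -1.746], 'tcp_pos': [0.451, -0.246, 0.198], 'tool_rot': [2.106, 1.72, 0.438], 'wrist_force': [0.946, -0.423, -2.041], 'grip_width': 0.133, 'finger_force': 24.936}
row [0.4092, 0.0738, 0.0078, 0.1275, 0.1204, -0.4686]
```

Request:
apply_moves(plan=[[0.409,0.074,0.008,0.1275,0.1204,-0.4686,-1],[0.409,0.074,0.008,0.1275,0.1204,-0.4686,-1],[0.409,0.074,0.008,0.1275,0.1204,-0.4686,-1],[0.409,0.074,0.008,0.1275,0.1204,-0.4686,-1],[0.409,0.074,0.008,0.1275,0.1204,-0.4686,-1],[0.409,0.074,0.008,0.1275,0.1204,-0.4686,-1],[0.409,0.074,0.008,0.1275,0.1204,-0.4686,-1],[0.409,0.074,0.008,0.1275,0.1204,-0.4686,-1],[0.409,0.074,0.008,0.1275,0.1204,-0.4686,-1],[0.409,0.074,0.008,0.1275,0.1204,-0.4686,-1],[0.409,0.074,0.008,0.1275,0.1204,-0.4686,-1],[0.409,0.074,0.008,0.1275,0.1204,-0.4686,-1],[0.409,0.074,0.008,0.1275,0.1204,-0.4686,-1],[0.409,0.074,0.008,0.1275,0.1204,-0.4686,-1],[0.409,0.074,0.008,0.1275,0.1204,-0.4686,-1],[0.409,0.074,0.008,0.1275,0.1204,-0.4686,-1],[0.409,0.074,0.008,0.1275,0.1204,-0.4686,-1],[0.409,0.074,0.008,0.1275,0.1204,-0.4686,-1]])

```text
time_s: 6.47
tcp_pos: [0.5696, 0.0639, 0.2194]
tool_rot: [-0.416, -3.113, -0.001]
wrist_force: [0.3, -0.3, -1.6]
grip_width: 0.136
finger_force: 24.9
```

```bash
python3 - <<'E'
from h import *
rep(); d=wcap(); im=d['frame'].copy()
for t in ['green_slot','yellow_slot','racked_a_mid','racked_b_mid','rack']:
  for r in viewer.spot_point('wrist',t)[:2]: print(t,r['p'],np.round(r['xyz'],4))
w=np.array([u[1],-u[0],0])
for a in(-.045,.02,-.02,.045):
  for t in(-.0145,.0145):
    for o in (0,-.09):
      q=proj(d,G+.034*Z+a*w+(t+o)*u);print(q);cv2.circle(im,tuple(int(v) for v in q),2,(255,0,0),-1)
cv2.imwrite('pics/w2.png',cv2.resize(im,(800,600))[:,:,::-1])
E
```

```text
{'time_s': 6.467, 'joint_positions': [0.38, 0.854, -1.086, 1.722, 0.839, 1.108, 0.328], 'tcp_pos': [0.57, 0.064, 0.219], 'tool_rot': [-0.416, -3.113, -0.001], 'wrist_force': [0.329, -0.27, -1.571], 'grip_width': 0.136, 'finger_force': 24.936}
racked_b_mid 0.74 [ 0.5444 -0.0582  0.0481]
rack 0.96 [ 5.595e-01 -1.800e-03  1.000e-04]
[245.3 144.2]
[163.2 144.3]
[271.8 144.2]
[189.7 144.3]
[245.7 201. ]
[167.7 201.1]
[270.9 201. ]
[192.8 201.1]
[245.5 166.8]
[165.  166.8]
[271.4 166.7]
[190.9 166.8]
[245.9 221.4]
[169.3 221.5]
[270.5 221.4]
[194.  221.4]
```

View pics/w2.png

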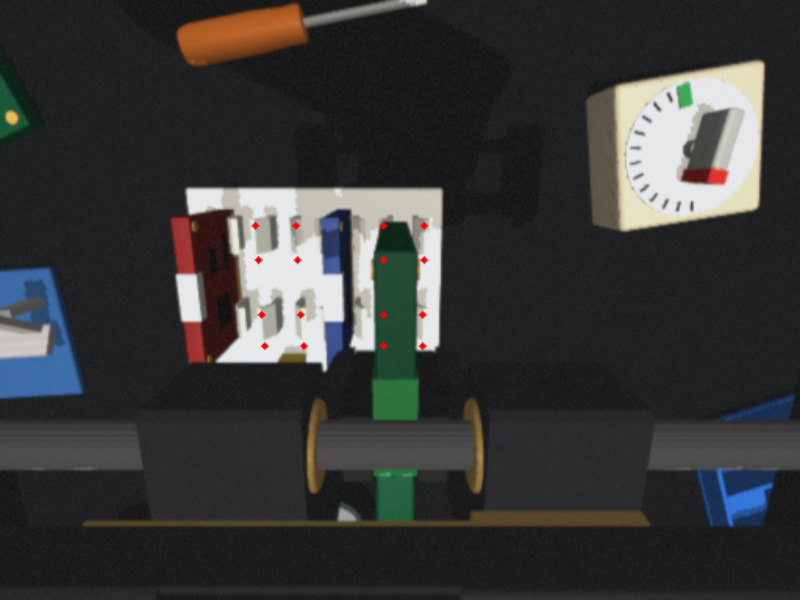

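The wrist view shows the board over the rack at (396,300), with the blue board at (337,290), red at (200,290) and the timer at (690,140). I'm zooming in on the walls to check the across-slot alignment.

```bash
python3 - <<'E'
from h import *
d=wcap(); im=d['frame']; w=np.array([u[1],-u[0],0])
S=5.5;x0,y0=142,114
c=cv2.resize(im[y0:y0+108,x0:x0+145],None,fx=S,fy=S,interpolation=cv2.INTER_CUBIC)
Gn=np.array([.576,.0692,.008])
for o in(0,-.045,-.09,-.135):
  for t in(-.0145,.0145):
    for a in (-.02,-.045,.02,.045):
      q=(proj(d,Gn+.034*Z+a*w+(t+o)*u)+.5-[x0,y0])*S; cv2.circle(c,tuple(int(v) for v in q),2,(255,0,0),-1)
for o in(.0305,-.1655): 
    for a in (-.075,.075):
      q=(proj(d,Gn+a*w+o*u)+.5-[x0,y0])*S; cv2.circle(c,tuple(int(v) for v in q),3,(255,0,255),-1)
cv2.imwrite('pics/w3.png',c[:,:,::-1]); print(c.shape)
E
```

```text
(594, 798, 3)
```

View pics/w3.png

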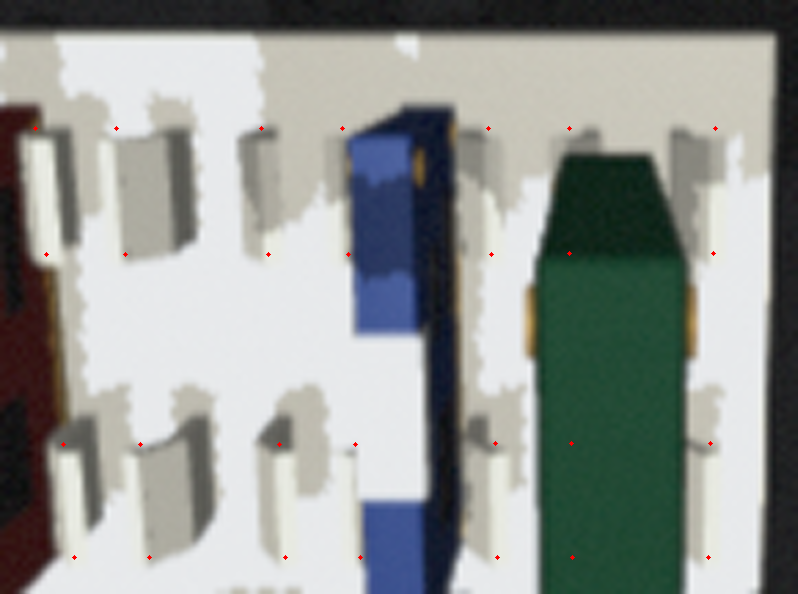

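The zoomed walls match the predicted points (yellow slot edges at 120 and 278, green slot's right edge at about 705) to within 1 mm. I'm lowering after a small correction.

```bash
python3 - <<'E'
from h import *
go([.5758,.0685,.12],RG); go([.5758,.0685,.057],RG)
E
```

```text
row [-0.0055, 0.0071, 0.1254, 0.0004, -0.0001, 0.0001]
row [-0.0056, 0.007, 0.2041, 0.0004, -0.0001, 0.0001]
```

Request:
apply_moves(plan=[[-0.0055,0.007,0.02,0,0,0,-1],[-0.0055,0.007,0.05,0,0,0,-1],[-0.0055,0.007,0.08,0,0,0,-1],[-0.0055,0.007,0.11,0,0,0,-1],[-0.0055,0.007,0.125,0,0,0,-1],[-0.0055,0.007,0.135,0,0,0,-1],[-0.0055,0.007,0.145,0,0,0,-1],[-0.0055,0.007,0.155,0,0,0,-1],[-0.0055,0.007,0.16,0,0,0,-1],[-0.0055,0.007,0.165,0,0,0,-1],[-0.0055,0.007,0.165,0,0,0,-1]])

```text
time_s: 7.73
tcp_pos: [0.5757, 0.0686, 0.0879]
tool_rot: [-0.414, -3.113, -0.002]
wrist_force: [0.1, 0.2, -2.4]
grip_width: 0.139
finger_force: 24.9
```

```bash
python3 - <<'E'
from h import *
rep(); d=snap('side','s1'); c=cv2.resize(d['frame'][160:270,130:280],(800,587),interpolation=cv2.INTER_CUBIC); cv2.imwrite('pics/s1c.png',c[:,:,::-1])
for r in viewer.spot_point('side','board_mid')[:4]: print(r['p'],np.round(r['xyz'],4))
E
```

```text
{'time_s': 7.733, 'joint_positions': [0.307, 1.024, -0.95, 1.797, 1.052, 0.924, 0.172], 'tcp_pos': [0.576, 0.069, 0.088], 'tool_rot': [-0.414, -3.113, -0.002], 'wrist_force': [0.05, 0.201, -2.366], 'grip_width': 0.139, 'finger_force': 24.936}
0.81 [ 0.1634 -0.3076  0.0121]
0.78 [0.5808 0.0681 0.08  ]
0.67 [ 0.3531 -0.2337  0.0091]
0.63 [ 0.6632 -0.416   0.0044]
```

View pics/s1c.png

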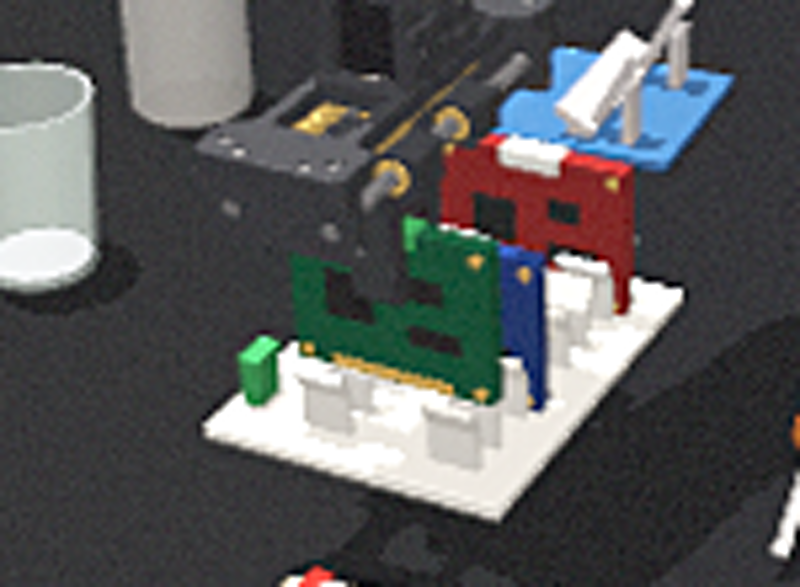

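The side crop shows the board level, with its lower edge (300,350)–(490,400) just entering the wall flares and the blue and red boards untouched. Lowering in small steps while watching the force.

Request:
apply_moves(plan=[[0,0,0.005,0,0,0,-1],[0,0,0.01,0,0,0,-1],[0,0,0.015,0,0,0,-1],[0,0,0.02,0,0,0,-1],[0,0,0.024,0,0,0,-1],[0,0,0.024,0,0,0,-1]])

```text
time_s: 8.33
tcp_pos: [0.5752, 0.0684, 0.068]
tool_rot: [-0.414, -3.112, -0.002]
wrist_force: [0.8, -0.1, -1.9]
grip_width: 0.134
finger_force: 24.9
```

Request:
apply_moves(plan=[[0,0,0.003,0,0,0,-1],[0,0,0.006,0,0,0,-1],[0,0,0.006,0,0,0,-1]])

```text
time_s: 8.58
tcp_pos: [0.5755, 0.0686, 0.0637]
tool_rot: [-0.414, -3.113, -0.002]
wrist_force: [-0.0, 0.6, -1.5]
grip_width: 0.134
finger_force: 24.9
```

Request:
apply_moves(plan=[[0,0,0.002,0,0,0,-1],[0,0,0.004,0,0,0,-1],[0,0,0.004,0,0,0,-1]])

```text
time_s: 8.83
tcp_pos: [0.5756, 0.0686, 0.0607]
tool_rot: [-0.414, -3.113, -0.002]
wrist_force: [-0.2, -0.4, -1.8]
grip_width: 0.133
finger_force: 24.9
```

Request:
apply_moves(plan=[[0,0,0.002,0,0,0,-1],[0,0,0.004,0,0,0,-1],[0,0,0.004,0,0,0,-1]])

```text
time_s: 9.08
tcp_pos: [0.5755, 0.0686, 0.0574]
tool_rot: [-0.414, -3.113, -0.002]
wrist_force: [0.8, 1.0, -2.4]
grip_width: 0.132
finger_force: 24.9
```

Request:
apply_moves(plan=[[0,0,0.002,0,0,0,-1],[0,0,0.003,0,0,0,-1],[0,0,0.003,0,0,0,-1]])

```text
time_s: 9.33
tcp_pos: [0.5758, 0.0688, 0.0561]
tool_rot: [0.414, 3.114, 0.002]
wrist_force: [-0.9, -1.3, 4.0]
grip_width: 0.136
finger_force: 25.0
```

Contact with the floor at TCP height 0.056, as expected. Opening partially, so the fingers stay clear of the blue board, and retreating upward.

Request:
apply_moves(plan=[[0,0,0,0,0,0,-0.45],[0,0,0,0,0,0,-0.45],[0,0,0,0,0,0,-0.45],[0,0,0,0,0,0,-0.45],[0,0,0,0,0,0,-0.45]])

```text
time_s: 9.75
tcp_pos: [0.5757, 0.0687, 0.0552]
tool_rot: [-0.414, -3.113, -0.003]
wrist_force: [1.1, -0.3, -0.6]
grip_width: 0.275
finger_force: 0.0
```

Request:
apply_moves(plan=[[0,0,-0.01,0,0,0,-0.45],[0,0,-0.03,0,0,0,-0.45],[0,0,-0.06,0,0,0,-0.45],[0,0,-0.1,0,0,0,-0.45],[0,0,-0.15,0,0,0,-0.45],[0,0,-0.18,0,0,0,-0.45],[0,0,-0.18,0,0,0,-0.45]])

```text
time_s: 10.33
tcp_pos: [0.5782, 0.0708, 0.2055]
tool_rot: [0.413, 3.106, 0.01]
wrist_force: [-0.3, 0.4, 0.3]
grip_width: 0.278
finger_force: 0.0
```

```bash
python3 - <<'E'
from h import *
rep()
d=wcap(); im=d['frame'].copy()
for t in ['board_mid','racked_a_mid','racked_b_mid','key_grip']:
  for r in viewer.spot_point('wrist',t)[:3]: print(t,r['p'],np.round(r['xyz'],4))
cv2.imwrite('pics/w4.png',im[:,:,::-1])
d=viewer.capture('side'); 
for t in ['board_mid','key_grip','racked_a_mid','racked_b_mid']:
  for r in viewer.spot_point('side',t)[:5]: print('side',t,r['p'],np.round(r['xyz'],4))
a=cv2.resize(im,(480,360)); b=cv2.resize(d['frame'][160:270,130:280],(800-480,235),interpolation=cv2.INTER_CUBIC)
o=np.zeros((360,800,3),np.uint8);o[:,:480]=a;o[:235,480:]=b
cv2.imwrite('pics/w5.png',o[:,:,::-1])
E
```

```text
{'time_s': 10.333, 'joint_positions': [0.36, 0.875, -1.068, 1.718, 0.864, 1.084, 0.312], 'tcp_pos': [0.578, 0.071, 0.205], 'tool_rot': [0.413, 3.106, 0.01], 'wrist_force': [-0.293, 0.445, 0.321], 'grip_width': 0.278, 'finger_force': 0.0}
racked_a_mid 0.84 [0.5658 0.0264 0.0479]
racked_a_mid 0.45 [ 0.5447 -0.0597  0.0484]
racked_b_mid 0.87 [ 0.5437 -0.0603  0.0488]
key_grip 0.72 [ 0.5643 -0.0011 -0.0032]
side board_mid 0.82 [ 0.1694 -0.3065  0.0103]
side board_mid 0.76 [ 0.3556 -0.2335  0.0093]
side board_mid 0.75 [0.5793 0.0708 0.0481]
side board_mid 0.67 [ 0.6655 -0.4172  0.0056]
side key_grip 0.66 [0.5411 0.2744 0.0695]
side racked_a_mid 0.66 [0.567  0.0212 0.0459]
side racked_b_mid 0.63 [ 0.5449 -0.065   0.0465]
```

View pics/w5.png

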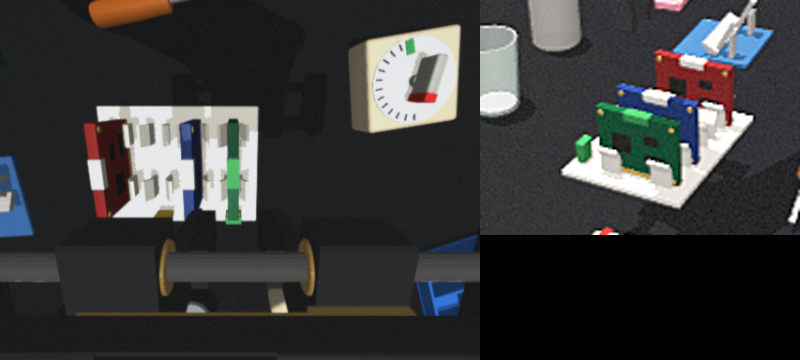

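The pictures show the board seated in the green slot (wrist (233,175), side inset (640,145)) with the blue and red boards in place; the network gives mid z 0.048. On to the timer.

```bash
cat >> h.py <<'E'
Kc=np.array([.5395,.2735,0])
def RK(deg): a=np.deg2rad(deg); return RM([np.cos(a),np.sin(a),0],-Z)
E
python3 - <<'E'
from h import *
go(Kc+.18*Z,RK(64))
E
```

```text
row [0.1103, 0.2357, 0.0237, 0.0003, -0.0007, 0.0603]
```

Request:
apply_moves(plan=[[0.11,0.236,0.024,0,0,0.06,0.2],[0.11,0.236,0.024,0,0,0.06,0.2],[0.11,0.236,0.024,0,0,0.06,0.2],[0.11,0.236,0.024,0,0,0.06,0.2],[0.11,0.236,0.024,0,0,0.06,0.2],[0.11,0.236,0.024,0,0,0.06,0.2],[0.11,0.236,0.024,0,0,0.06,0.2],[0.11,0.236,0.024,0,0,0.06,0.2]])

```text
time_s: 11.5
tcp_pos: [0.5402, 0.2732, 0.1799]
tool_rot: [-0.705, -3.061, -0.0]
wrist_force: [-0.3, -0.6, -0.2]
grip_width: 0.599
finger_force: 0.0
```

```bash
python3 - <<'E'
from h import *
rep(); d=wcap(); im=d['frame'].copy()
for t in ['key_grip']:
  for r in viewer.spot_point('wrist',t)[:3]: print(t,r['p'],np.round(r['xyz'],4))
a=np.deg2rad(-26);kx=np.array([np.cos(a),np.sin(a),0]);ky=np.array([-np.sin(a),np.cos(a),0])
for s in(-.021,.021):
  for t in(-.005,.005):
    q=proj(d,Kc+.084*Z+s*kx+t*ky);cv2.circle(im,tuple(int(v) for v in q),1,(0,255,255),-1)
q=proj(d,Kc+.084*Z).astype(int);print(q)
c=im[max(0,q[1]-80):q[1]+80,q[0]-100:q[0]+100];cv2.imwrite('pics/w6.png',cv2.resize(c,None,fx=3.5,fy=3.5,interpolation=2)[:,:,::-1])
E
```

```text
{'time_s': 11.5, 'joint_positions': [-0.044, 0.904, -0.97, 1.663, 0.844, 1.049, -0.172], 'tcp_pos': [0.54, 0.273, 0.18], 'tool_rot': [-0.705, -3.061, -0.0], 'wrist_force': [-0.326, -0.614, -0.187], 'grip_width': 0.599, 'finger_force': 0.0}
key_grip 0.57 [0.5391 0.2696 0.0727]
[252 191]
```

View pics/w6.png

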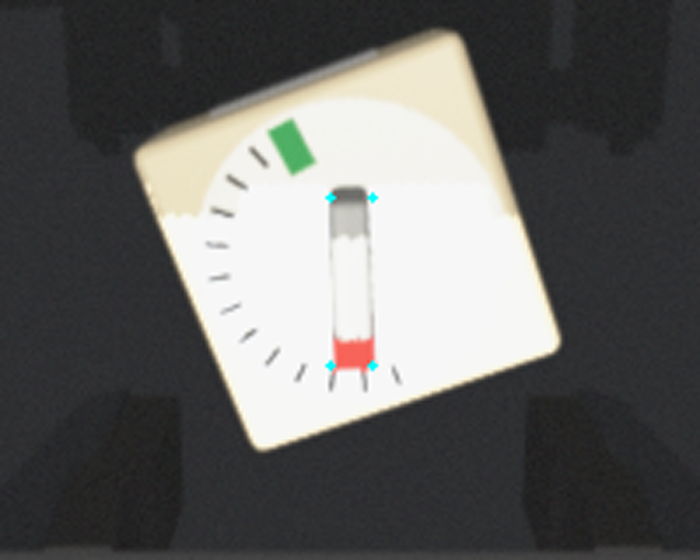

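The predicted key corners fit the image: key centred at (352,282), red end down at (355,353), green mark at (292,146). Descending and gripping.

Request:
apply_moves(plan=[[0,0,0.04,0,0,0,0.2],[0,0,0.08,0,0,0,0.2],[0,0,0.12,0,0,0,0.2],[0,0,0.14,0,0,0,0.2],[0,0,0.153,0,0,0,0.2],[0,0,0.153,0,0,0,0.2],[0,0,0.153,0,0,0,-1],[0,0,0.153,0,0,0,-1],[0,0,0.153,0,0,0,-1],[0,0,0.153,0,0,0,-1],[0,0,0.153,0,0,0,-1],[0,0,0.153,0,0,0,-1],[0,0,0.153,0,0,0,-1],[0,0,0.153,0,0,0,-1]], grip_force=30)

```text
time_s: 12.77
tcp_pos: [0.5399, 0.2732, 0.0584]
tool_rot: [-0.705, -3.061, 0.0]
wrist_force: [-1.0, -2.2, 4.8]
grip_width: 0.111
finger_force: 30.0
```

Request:
apply_moves(plan=[[0,0,0,0,0,0.03,-1],[0,0,0,0,0,0.06,-1],[0,0,0,0,0,0.09,-1],[0,0,0,0,0,0.12,-1],[0,0,0,0,0,0.15,-1],[0,0,0,0,0,0.18,-1],[0,0,0,0,0,0.21,-1],[0,0,0,0,0,0.24,-1],[0,0,0,0,0,0.27,-1],[0,0,0,0,0,0.3,-1],[0,0,0,0,0,0.33,-1],[0,0,0,0,0,0.33,-1],[0,0,0,0,0,0.33,-1]])

```text
time_s: 13.85
tcp_pos: [0.5398, 0.2732, 0.0584]
tool_rot: [-2.127, -2.312, 0.001]
wrist_force: [-2.5, -3.8, 6.5]
grip_width: 0.11
finger_force: 30.0
```

```bash
cat >>h.py <<'E'
def yaw():
    m=R.from_rotvec(monitor.read_state()['tool_rot']).as_matrix();print('yaw',np.rad2deg(np.arctan2(m[1,1],m[0,1])).round(1),'z',m[:,2].round(3),monitor.read_state()['torque'].round(2))
E
python3 -c "
from h import *
rep();yaw()"
```

```text
{'time_s': 13.85, 'joint_positions': [-0.199, 0.987, -0.634, 1.734, 0.849, 0.718, -1.209], 'tcp_pos': [0.54, 0.273, 0.058], 'tool_rot': [-2.127, -2.312, 0.001], 'wrist_force': [-2.465, -3.773, 6.512], 'grip_width': 0.11, 'finger_force': 30.001}
yaw 4.8 z [-0.001 -0.    -1.   ] [-0.72  0.41 -0.06]
```

Request:
apply_moves(plan=[[0,0,0,0,0,0.03,-1],[0,0,0,0,0,0.06,-1],[0,0,0,0,0,0.09,-1],[0,0,0,0,0,0.12,-1],[0,0,0,0,0,0.15,-1],[0,0,0,0,0,0.18,-1],[0,0,0,0,0,0.21,-1],[0,0,0,0,0,0.24,-1],[0,0,0,0,0,0.27,-1],[0,0,0,0,0,0.3,-1],[0,0,0,0,0,0.33,-1],[0,0,0,0,0,0.33,-1],[0,0,0,0,0,0.33,-1]])

```text
time_s: 14.93
tcp_pos: [0.5397, 0.2732, 0.0583]
tool_rot: [-2.993, -0.955, 0.001]
wrist_force: [-3.7, -2.5, 7.1]
grip_width: 0.111
finger_force: 30.0
```

```bash
python3 -c "
from h import *
rep();yaw()"
```

```text
{'time_s': 14.933, 'joint_positions': [-0.333, 0.935, -0.379, 1.742, 0.575, 0.578, -2.016], 'tcp_pos': [0.54, 0.273, 0.058], 'tool_rot': [-2.993, -0.955, 0.001], 'wrist_force': [-3.676, -2.523, 7.133], 'grip_width': 0.111, 'finger_force': 30.001}
yaw -54.6 z [-0.001  0.    -1.   ] [-0.67  0.45 -0.02]
```

Request:
apply_moves(plan=[[0,0,0,0,0,0.03,-1],[0,0,0,0,0,0.06,-1],[0,0,0,0,0,0.09,-1],[0,0,0,0,0,0.12,-1],[0,0,0,0,0,0.14,-1],[0,0,0,0,0,0.16,-1],[0,0,0,0,0,0.17,-1],[0,0,0,0,0,0.18,-1],[0,0,0,0,0,0.18,-1]])

```text
time_s: 15.68
tcp_pos: [0.5397, 0.2733, 0.0584]
tool_rot: [-3.14, -0.082, 0.002]
wrist_force: [-2.6, -3.3, 7.1]
grip_width: 0.116
finger_force: 30.0
```

```bash
python3 -c "
from h import *
rep();yaw()"
```

```text
{'time_s': 15.683, 'joint_positions': [-0.411, 0.92, -0.238, 1.746, 0.383, 0.522, -2.412], 'tcp_pos': [0.54, 0.273, 0.058], 'tool_rot': [-3.14, -0.082, 0.002], 'wrist_force': [-2.627, -3.349, 7.065], 'grip_width': 0.116, 'finger_force': 30.002}
yaw -87.0 z [-0.001  0.    -1.   ] [-0.57  0.39  0.07]
```

Request:
apply_moves(plan=[[0,0,0,0,0,0.01,-1],[0,0,0,0,0,0.015,-1],[0,0,0,0,0,0.015,-1],[0,0,0,0,0,0.015,-1],[0,0,0,0,0,0.015,0],[0,0,0,0,0,0.015,0],[0,0,0,0,0,0.015,0],[0,0,0,0,0,0.015,0],[0,0,0,0,0,0.015,0],[0,0,-0.03,0,0,0.015,0],[0,0,-0.06,0,0,0.015,0],[0,0,-0.1,0,0,0.015,0],[0,0,-0.15,0,0,0.015,0],[0,0,-0.15,0,0,0.015,0],[0,0,-0.15,0,0,0.015,0]])

```text
time_s: 16.93
tcp_pos: [0.5416, 0.2748, 0.1804]
tool_rot: [-3.137, -0.004, -0.007]
wrist_force: [-0.5, 0.1, -0.6]
grip_width: 0.5
finger_force: 0.0
```

```bash
python3 - <<'E'
from h import *
rep();yaw(); d=wcap(); im=d['frame'].copy()
q=proj(d,Kc+.084*Z).astype(int)
a=np.deg2rad(-178);kx=np.array([np.cos(a),np.sin(a),0])
p=proj(d,Kc+.084*Z+.021*kx);cv2.circle(im,tuple(int(v) for v in p),1,(0,255,255),-1)
c=cv2.resize(im[max(0,q[1]-80):q[1]+80,q[0]-100:q[0]+100],(450,360))
d=viewer.capture('side')
for r in viewer.spot_point('side','board_mid')[:5]: print(r['p'],np.round(r['xyz'],4))
b=cv2.resize(d['frame'][160:330,120:290],(350,360))
cv2.imwrite('pics/w7.png',np.hstack([c,b])[:,:,::-1])
E
```

```text
{'time_s': 16.933, 'joint_positions': [-0.374, 0.744, -0.302, 1.681, 0.296, 0.756, -2.385], 'tcp_pos': [0.542, 0.275, 0.18], 'tool_rot': [-3.137, -0.004, -0.007], 'wrist_force': [-0.518, 0.077, -0.563], 'grip_width': 0.5, 'finger_force': 0.0}
yaw -89.9 z [ 0.004  0.005 -1.   ] [ 0.05  0.05 -0.04]
0.78 [ 0.6683 -0.4163  0.006 ]
0.73 [0.5772 0.0711 0.0476]
0.64 [ 0.1607 -0.309   0.0112]
0.63 [ 0.3548 -0.2347  0.0115]
```

View pics/w7.png

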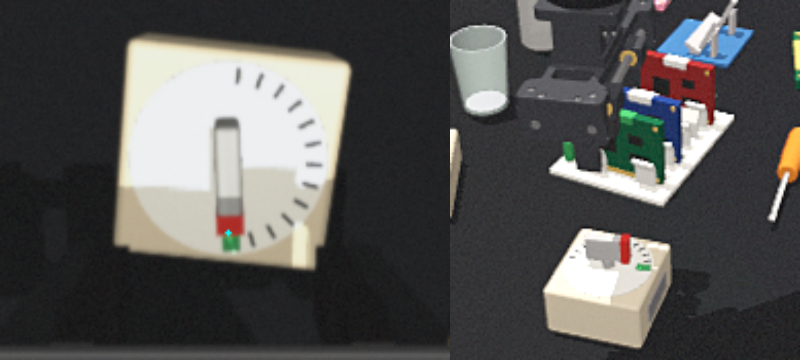

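The wrist view shows the red end (230,224) meeting the green mark (231,243). The side view shows the board still seated at (640,145) and the gripper clear of everything. Handing in.

```bash
python3 -c "
from h import *
print(job.hand_in())"
```

```text
the job is handed in; nothing more can be done
None
```

I stood the board fully home in the green-tabbed slot, wound the timer key until its red end met the green mark, and handed the job in at about 17 s of robot time; the hand-in returned no verdict.

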